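# Re-peg the fume vent's stay

### The arm

A 6-joint arm with a two-finger parallel gripper is mounted at the origin on the work surface. World frame = base frame: x ahead of the robot, y to its left, z up, the work surface at z = 0. Lengths are in m, angles in rad, forces in N, time in s.
With the tool pointing down it reaches from about 0.35 to 0.85 m from the base axis. Payload 8.1 kg.
Tool frame: the origin (TCP) lies at the very end of the fingers, on their centre line; the grasp point (between the pads) lies robot.hold_point_z behind it (robot.hold_point_z is the distance from the TCP to the grasp point, in m); z points along the fingers, y is the direction in which the jaws open and shut (so a half turn about z gives the same grasp; the last joint's range is limited). The gripper opens to 93 mm and grips with 3 to 60 N. Pads are 15 mm wide; open, the fingers measure 128 mm over their backs; the gripper's body (75 mm by 188 mm) begins 65 mm behind the grasp point.
Start: joints at [-1.264, 0.13, 1.488, -0, 1.523, -0.085], TCP at [0.229, -0.555, 0.219] pointing down, gripper open.
Joint ranges: [-2.96, 2.96], [-0.89, 2.26], [0.02, 2.5], [-1.34, 4.48], [0, 2.73], [-2.66, 2.66]. Speed limits (rad/s): [2.39, 2.39, 2.79, 3.14, 3.14, 3.14].

### API

Orientations are given as a rotation vector (axis times angle).
In Python, from plant import robot, cams gives the robot as it stands. The module is installed in compiled form; this text tells all that it offers.
- The arm moves only by the tool step_arm, never from a script. Its argument "deltas" is a list of rows, each an object with "offset": the shift along the tool's x, y, z in cm, a list of three; "roll": the turn about the tool's z in rad. In form: [{"offset": [x, y, z], "roll": roll}, ...]. A call has 1 to 12 rows; each row shifts and turns the commanded pose from where the row before left it, along the tool's axes as they then stand; what a row does not reach is not made up. A row lasts 1/8 s, in which the tool goes at most 62.5 mm and 10.7 degrees, less where a joint would pass 70% of its speed; a pose out of reach is approached as far as the arm can. A call with a gripper value outside its range is refused whole. "fingers" is the finger opening in cm, from 0 to 9.3, set as the call begins (left out, the last holds). The fingers move at their own pace and stop on an object; "grip_force" is the grip in N (left out, the last holds). Time passes only in rows, so rows that do not move let the fingers close. It gives the time, the measured TCP pose, the force and the opening at its end, in the units of the state.
- robot.read_state(): the state, without advancing time (a new reading comes with each control period).
- cams.read_camera(name): name is "scene" or "top"; returns a dict with "pixels" (480x640x3 uint8, red, green, blue), "fx", "fy", "cx", "cy" (pixels), "extrinsics" (4x4, takes a point from world to camera coordinates). Camera axes: x right, y down, z forward; pixel columns grow to the right and rows downward; lengths in m; the calibration is good to about 2 mm. A picture is of the moment at which its call begins. There is no depth.
- robot.close_job(): hands the job in, once; it reports no verdict.
Trained networks look in a picture, given as the dict that the camera call returned (one of the last four; its "shot" number tells which), for a name from the list of things; names that differ only in an ending like _2 or _b are one class to them, and where a whole thing is asked for, a point or a joint stands for the part that bears it (a point fixed in the world has none). Each returns a list of dicts, best first, with "score" (0 to 1); they miss things now and then, are a little off and sometimes report something else, mostly with a low value. They report only what shows in the picture. A call takes as long as a camera call.
- cams.boxes_of(picture, thing): "xy" ([column, row] in pixels, amid what is visible of it).
- cams.silhouettes(picture, thing): "mask" (480x640 bool, what is visible of it) and "xy" ([column, row] in pixels, amid what is visible of it).
- cams.pinpoint(picture, thing): "xy" ([column, row] in pixels: a listed point, or the origin of a listed thing).
The state is a dict: "t": time; "q": joint angles; "dq": joint speeds; "joint_torque": joint torques, N m; "tool_pos": TCP position; "orientation": TCP orientation; "force": force on the tool from outside, world axes, zero at the start; "wrist_torque": the same for the moment, N m; "opening": finger opening in m.
Only numpy, scipy, OpenCV 4.12 (cv2) and the standard library are available. Lean on these libraries where they do the work, as an engineer would, in place of code of your own. Each camera call takes 0.05 s, during which the arm holds its last target. There are 200 camera calls.

### The job

The flap of the bench fume vent is held by a flat stay whose hole sits over a pin on the sill. Lift the stay, which has a red knob to hold it by, up off the pin, shift it so that the flap swings along, and set the hole with the yellow ring down over the pin instead, so that the stay lies fully home, flat on its seat, and let go. Feel for the pin gently: never bear hard on it with the stay, neither from above nor from the side, and leave the ladle, the ingots and the tin where they lie.

Things in the scene. Friction and masses are not known exactly. Their poses are not given: they have to be found in the camera images.
- knob (a point): centre of the red upright knob near the free end of the stay, a plain cylinder 20 mm in diameter and 40 mm tall standing on the stay's top face; this point lies 18 mm below its top and 25 mm above the stay's mid-plane; grip it from above. x axis along the stay, away from the stay's pivot; z axis square to the stay's top face
- marked_hole (a point): centre, at mid-thickness, of the hole with the painted yellow ring: the hole to use. It is a snug 10.5 mm in diameter and lies on the stay's centre line, 141 mm from its pivot and 69 mm short of the knob. The three unmarked holes, 85, 113 and 169 mm from the pivot, are 20 mm across. x axis along the stay from pivot to knob, z axis up through it
- stay_pivot (a point): pivot of the stay, at its mid-thickness, under the flap. The stay is a dark flat steel bar 240 x 32 x 6 mm, about 220 g; it turns here about the vertical and tilts up here. The pivot rides on the flap, 130 mm from the flap's upright hinge axis, which stands at x = 180, y = -60 mm in the vent's frame
- flap (a joint): turn of the green vent flap (165 mm wide, 35 to 115 mm above the bench) about its upright hinge, rad, anticlockwise from above: 0 at the start (32 degrees open), positive = further open (to 0.45), negative = towards shut (to -0.53). It need not be touched; it turns stiffly (about 2.5 N at the stay's pivot) and stays where it is left
- vent: grey sheet-metal vent box with a steel sill plate before it, fixed; origin on the bench under the middle of the sill plate, which is 400 mm (x) by 340 mm (y, centred 20 mm to +y), its top 20 mm above the bench. x axis points from the sill to the box, whose front stands 186 mm from the origin and whose top is 146 mm above the bench
- pin: round brass foot of the pin, 24 mm across, 2 mm thick, fixed; origin at its centre on the sill top. The upright steel pin on it is a locked eccentric: 8 mm in diameter, its axis 5 mm off the foot's centre in a direction that differs each time and is not measured. Its top is 12.5 mm above the sill, 3.5 mm above a seated stay's top face, and its rim bevelled by about 1 mm
- blank_a: flat brass blank, 14 mm across and 1.5 mm thick, on the sill, which the stay passes over freely. The pin's foot and the two blanks share three places, in any order: under the centres of the stay's first, second and fourth holes as the stay lies at the start
- blank_b: the second blank, like the first
- stay (a joint): tilt of the stay at its pivot, rad: 0 = lying flat and fully home (underside 3 mm above the sill), positive = knob end raised, up to 0.6; it falls by its own weight when let go. The hole nearest the pivot clears the pin at about 0.13 rad, the marked one at 0.07 (0.067 is read when the stay rests on the pin's top beside the marked hole)
- ladle: casting ladle lying on the bench, bowl 66 mm across and 30 mm tall, handle 290 mm long to its -x; origin on the bench under the start of the handle at the bowl; bystander
- ingot_a: white-metal ingot 120 x 38 x 22 mm lying flat, origin under its centre; bystander
- ingot_b: a second ingot like the first; bystander
- powder_tin: closed tin 68 mm in diameter and 85 mm tall, origin under its centre; bystander

How it is judged:
By the outcome, as a careful person would: the job done as asked, in the order asked, and still so for the second after the job is handed in, with the robot touching nothing.
It also fails if it takes over 72 s, if anything falls off the work surface, if the arm or the gripper's body presses on something with over 40 N, if the wrist force passes 120 N, or if a joint passes its speed limit or range.

## Working session

There is one attempt and no reset: what is moved stays moved. The work goes in short steps, Python scripts to look and compute and a tool call to move; the robot and the scene stay as the last step left them, time stands still between calls to the robot, and variables do not carry over. Pictures are saved under pics/ and viewed, about 8 in all and at most 12, crops included, and the job is handed in when it is done.

Besides the shell and the picture viewer there is one more tool, called after ">>>" as name(argument=value, ...), one argument or row to a line, values as JSON. step_arm: Moves the arm, as the interface text tells. Its arguments: {"type":"object","properties":{"deltas":{"type":"array"},"fingers":{"type":"number"},"grip_force":{"type":"number"}},"required":["deltas"]}

```bash
mkdir -p pics; cat > h.py <<'E'
import numpy as np, cv2
from plant import robot, cams
def ray(p,xy):
    E=np.array(p["extrinsics"]);R=E[:3,:3];t=E[:3,3]
    d=R.T@np.array([(xy[0]-p["cx"])/p["fx"],(xy[1]-p["cy"])/p["fy"],1]);return -R.T@t,d
def onz(p,xy,z):
    o,d=ray(p,xy);return o+d*(z-o[2])/d[2]
def proj(p,X):
    E=np.array(p["extrinsics"]);c=E[:3,:3]@np.array(X)+E[:3,3];return np.array([p["fx"]*c[0]/c[2]+p["cx"],p["fy"]*c[1]/c[2]+p["cy"]])
def tri(ps,xys):
    A=np.zeros((3,3));b=np.zeros(3)
    for p,x in zip(ps,xys):
        o,d=ray(p,x);d=d/np.linalg.norm(d);M=np.eye(3)-np.outer(d,d);A+=M;b+=M@o
    return np.linalg.solve(A,b)
def save(p,n): cv2.imwrite("pics/"+n,p["pixels"][:,:,::-1])
E
python3 - <<'E'
from h import *
s=robot.read_state();print(s,robot.hold_point_z)
np.set_printoptions(precision=4,suppress=True)
P={n:cams.read_camera(n) for n in("scene","top")}
for n in P:
    save(P[n],n+"0.png");print(n,P[n]["fx"],P[n]["cx"],P[n]["cy"],ray(P[n],(320,240)))
Z={"knob":.048,"marked_hole":.026,"stay_pivot":.026,"vent":0,"pin":.02,"blank_a":.0215,"ladle":0,"ingot_a":0,"powder_tin":0}
for k,z in Z.items():
    for n in P:
        for r in cams.pinpoint(P[n],k)[:3]: print(k,n,np.round(r["xy"],1),round(r["score"],2),onz(P[n],r["xy"],z))
E
```

```text
{'t': 0.0, 'q': array([-1.26441533e+00,  1.31148431e-01,  1.48926970e+00,  2.11711847e-05,
        1.52300358e+00, -8.54107653e-02]), 'dq': array([-0.00067697, -0.00045037, -0.00119159,  0.00044361,  0.00049165,
        0.00043586]), 'joint_torque': array([ 2.35824016e-03, -5.59831238e+01, -4.91768646e+01,  7.66511215e-02,
        3.53145436e-02, -1.16570063e-04]), 'tool_pos': array([ 0.22895731, -0.55398364,  0.21760032]), 'orientation': array([-3.07972044e+00, -6.11140543e-01,  2.83608837e-04]), 'force': array([ 0.09787477, -0.42172307, -0.82135723]), 'wrist_torque': array([ 0.0269857 , -0.02631606,  0.02313888]), 'opening': 0.09306790516905938} 0.0188
scene 569.569487500135 322.2242536900921 245.01621080430664 (array([0.9385, 0.4502, 1.0164]), array([-0.3295, -0.3926, -0.8587]))
top 577.8999529941773 322.49664532351716 238.48942974952348 (array([0.4611, 0.0226, 1.2494]), array([ 0.0678, -0.0142, -0.9976]))
knob scene [356.  241.7] 0.83 [0.5153 0.0565 0.048 ]
knob top [300.7 250.1] 0.78 [0.5223 0.0461 0.048 ]
marked_hole scene [328.5 271.2] 0.57 [0.5919 0.0625 0.026 ]
marked_hole s
[... 455 characters left out ...]
[337.7 262.3] 0.48 [0.5628 0.0569 0.02  ]
pin top [296.2 231. ] 0.5 [0.5647 0.0556 0.02  ]
blank_a scene [313.4 290.9] 0.37 [0.6406 0.0744 0.0215]
blank_a scene [321.8 283.8] 0.36 [0.6183 0.0733 0.0215]
blank_a top [287.3 193.6] 0.62 [0.6451 0.0736 0.0215]
blank_a top [289.1 208.1] 0.59 [0.6138 0.0701 0.0215]
ladle scene [246.7 113.9] 0.94 [ 0.4549 -0.3956  0.    ]
ladle top [507.3 278.7] 0.94 [ 0.4558 -0.4001  0.    ]
ingot_a scene [454.2 347.3] 0.61 [0.5086 0.3265 0.    ]
ingot_a scene [490.  386.5] 0.6 [0.5141 0.4193 0.    ]
ingot_a top [169.5 261.3] 0.72 [0.5049 0.3295 0.    ]
ingot_a top [134.7 255.2] 0.57 [0.5192 0.404  0.    ]
powder_tin scene [509.6 291.4] 0.88 [0.3401 0.3181 0.    ]
```

View images.

```bash
python3 - <<'E'
import cv2,numpy as np
a=cv2.imread("pics/scene0.png");b=cv2.imread("pics/top0.png")
cv2.imwrite("pics/c1.png",np.vstack([cv2.resize(a[210:360,240:420],(720,600),interpolation=3)]))
b1=cv2.resize(b[140:270,240:370],(600,600),interpolation=3)
cv2.imwrite("pics/c2.png",b1)
E
```

```text
(no output)
```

View pics/scene0.png

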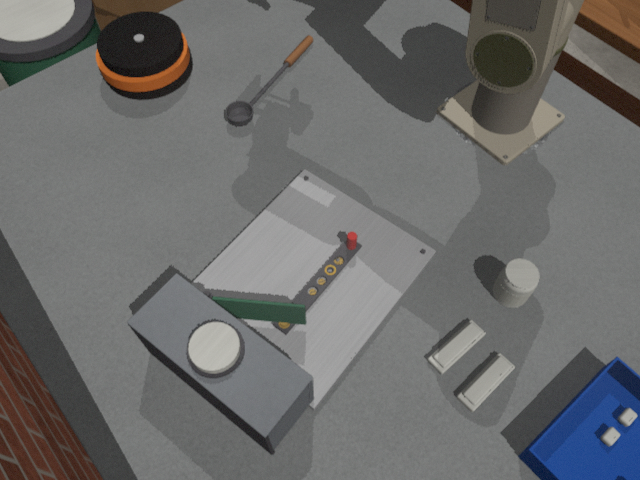

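View pics/c1.png

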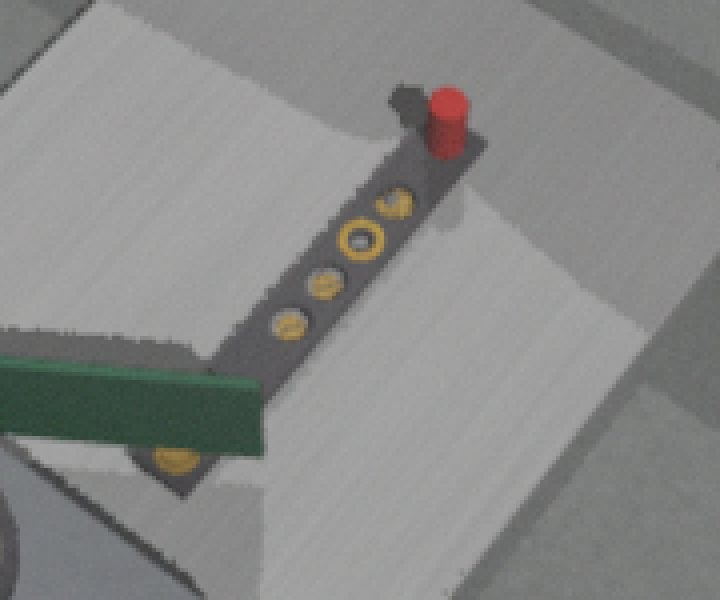

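View pics/c2.png

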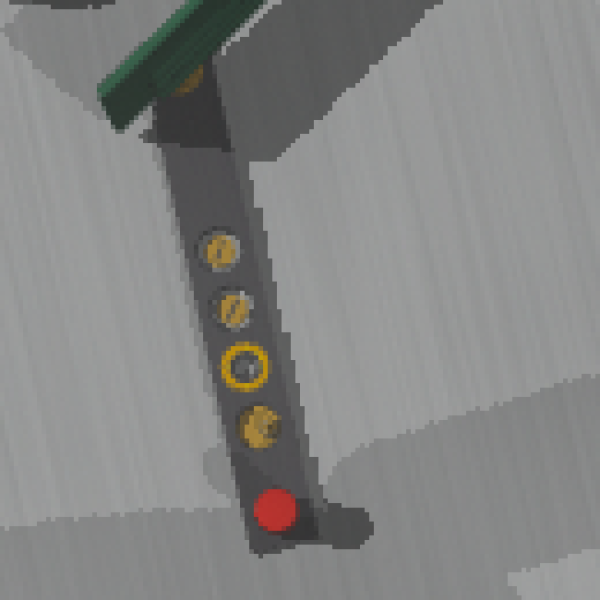

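```bash
python3 - <<'E'
from h import *
from scipy.spatial.transform import Rotation as Ro
np.set_printoptions(precision=4,suppress=True)
print(Ro.from_rotvec(robot.read_state()["orientation"]).as_matrix())
P={n:cams.read_camera(n) for n in("scene","top")}
for k in ["knob","marked_hole","stay_pivot","pin","vent"]:
    xs=[cams.pinpoint(P[n],k)[0]["xy"] for n in P]; print(k,tri(list(P.values()),xs))
p=P["scene"];a,b=onz(p,(306,178),.02),onz(p,(423,252),.02);print(a,b,np.linalg.norm(a-b),"yaw",np.degrees(np.arctan2(-(b-a)[0],(b-a)[1])))
# edges of sill in scene: left edge (305,170)->(196,283); near (305,170)->(435,252)
c=[onz(p,q,.02) for q in((305,170),(196,283),(435,252),(318,407))];print(np.array(c))
for n in P:
    g=P[n]["pixels"].astype(int);m=(g[...,0]>120)&(g[...,1]<75)&(g[...,2]<75)
    x=np.argwhere(m)
    u,v=(356,241) if n=="scene" else (300,250)
    x=x[(abs(x[:,1]-u)<15)&(abs(x[:,0]-v)<15)];xy=x.mean(0)[::-1];print(n,"knob px",xy,len(x),onz(P[n],xy,.069 if n=="top" else .049))
b=P["top"]["pixels"][222:242,286:308];a=P["scene"]["pixels"][250:272,326:350]
cv2.imwrite("pics/z.png",np.hstack([cv2.resize(i,(400,400),interpolation=0) for i in(a,b)])[:,:,::-1])
E
```

```text
[[ 0.9242  0.3818  0.    ]
 [ 0.3818 -0.9242  0.    ]
 [ 0.     -0.     -1.    ]]
knob [0.5233 0.0484 0.0546]
marked_hole [ 0.5658  0.0542 -0.0196]
stay_pivot [0.7286 0.0874 0.0261]
pin [0.5633 0.0599 0.0226]
vent [ 0.4092 -0.5033 -0.8235]
[ 0.4778 -0.145   0.02  ] [0.4166 0.1504 0.02  ] 0.30167749307508895 yaw 11.69710335920229
[[ 0.4655 -0.1632  0.02  ]
 [ 0.8035 -0.0877  0.02  ]
 [ 0.3982  0.1661  0.02  ]
 [ 0.7775  0.2501  0.02  ]]
scene knob px [352.     239.3861] 101 [0.5182 0.0479 0.049 ]
top knob px [299.1194 250.    ] 67 [0.5215 0.0489 0.069 ]
```

View pics/z.png

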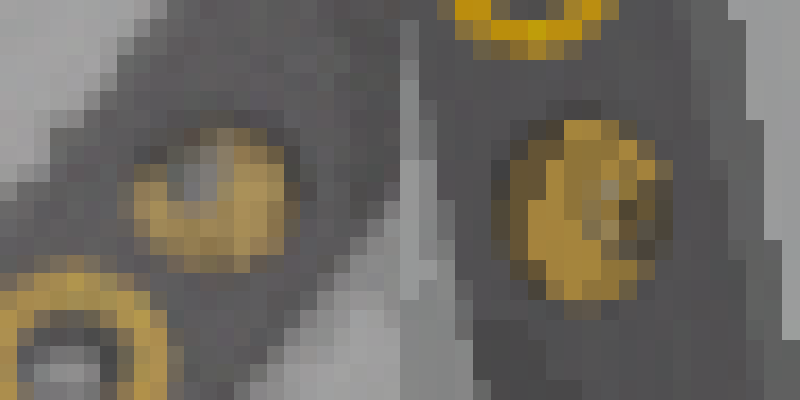

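>>> step_arm(
  deltas=[
    {"offset": [0,0,0],"roll": 0.095},
    {"offset": [0,0,0],"roll": 0.095},
    {"offset": [3,-4,0],"roll": 0},
    {"offset": [3,-4,0],"roll": 0},
    {"offset": [3,-4,0],"roll": 0},
    {"offset": [3,-4,0],"roll": 0},
    {"offset": [3,-4,0],"roll": 0},
    {"offset": [3,-4,0],"roll": 0},
    {"offset": [3,-4,0],"roll": 0},
    {"offset": [3,-4,0],"roll": 0},
    {"offset": [3,-4,0],"roll": 0},
    {"offset": [3,-4,0],"roll": 0},
  ],
  fingers=6,
  grip_force=20,
)

```text
t: 3.1
tool_pos: [0.4434, -0.101, 0.219]
orientation: [3.125, 0.316, 0.001]
force: [1.0, 0.3, -0.9]
opening: 0.0599
```

>>> step_arm(
  deltas=[
    {"offset": [3,-4,1],"roll": 0},
    {"offset": [3,-4,2],"roll": 0},
    {"offset": [3,-4,3],"roll": 0},
    {"offset": [1.65,-1.15,3.5],"roll": 0},
    {"offset": [0,0,0],"roll": 0},
    {"offset": [0,0,0],"roll": 0},
  ],
)

```text
t: 3.85
tool_pos: [0.521, 0.0472, 0.1246]
orientation: [3.125, 0.316, 0.001]
force: [0.6, -0.3, 0.1]
opening: 0.0601
```

```bash
python3 - <<'E'
from h import *
np.set_printoptions(precision=4,suppress=True)
print(robot.read_state()["tool_pos"])
p=cams.read_camera("scene")
g=p["pixels"];cv2.imwrite("pics/a1.png",cv2.resize(g[140:340,220:460],(720,600),interpolation=3)[:,:,::-1])
for r in cams.pinpoint(p,"knob")[:2]:print(r["xy"],r["score"])
E
```

```text
[0.521  0.0472 0.1246]
[329.8, 269.4] 0.66
[353.0, 239.5] 0.55
```

View pics/a1.png

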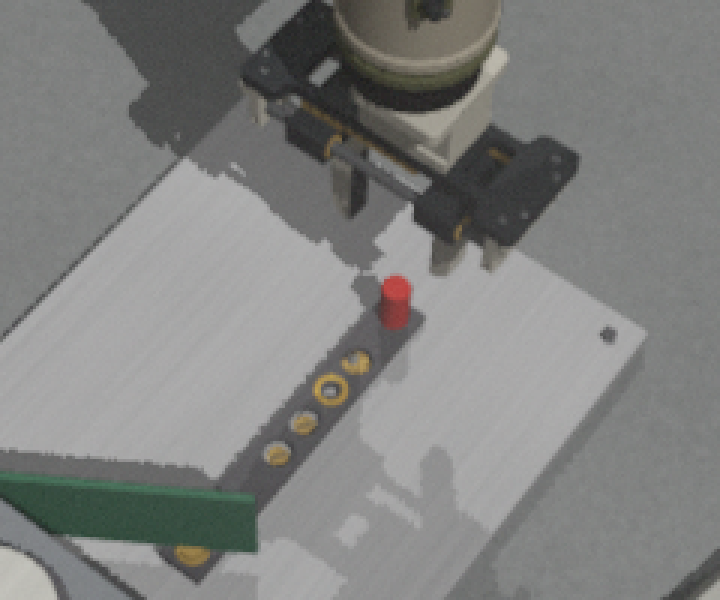

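>>> step_arm(
  deltas=[
    {"offset": [0,0,2.5],"roll": 0},
    {"offset": [0,0,2.5],"roll": 0},
    {"offset": [0,0,2.4],"roll": 0},
    {"offset": [0,0,1.4],"roll": 0},
    {"offset": [0,0,0],"roll": 0},
  ],
)

```text
t: 4.58
tool_pos: [0.5205, 0.0472, 0.0356]
orientation: [-3.126, -0.315, 0.001]
force: [-0.2, 0.1, 0.3]
opening: 0.0598
```

>>> step_arm(
  deltas=[
    {"offset": [0,0,0],"roll": 0},
    {"offset": [0,0,0],"roll": 0},
    {"offset": [0,0,0],"roll": 0},
    {"offset": [0,0,0],"roll": 0},
    {"offset": [0,0,0],"roll": 0},
    {"offset": [0,0,0],"roll": 0},
  ],
  fingers=0,
  grip_force=12,
)

```text
t: 5.32
tool_pos: [0.5209, 0.0477, 0.0357]
orientation: [-3.126, -0.317, -0.0]
force: [0.7, 0.8, -0.1]
opening: 0.02
```

>>> step_arm(
  deltas=[
    {"offset": [0.07,0,-0.5],"roll": 0},
    {"offset": [0.08,0,-0.5],"roll": 0},
    {"offset": [0.1,0,-0.5],"roll": 0},
    {"offset": [0,0,0],"roll": 0},
  ],
)

```text
t: 5.82
tool_pos: [0.5233, 0.0481, 0.051]
orientation: [3.126, 0.317, -0.0]
force: [-0.6, -0.3, -1.8]
opening: 0.0198
```

>>> step_arm(
  deltas=[
    {"offset": [0.11,0,-0.5],"roll": 0},
    {"offset": [0.13,0,-0.5],"roll": 0},
    {"offset": [0,0,0],"roll": 0},
    {"offset": [0,0,0],"roll": 0},
  ],
)

```text
t: 6.32
tool_pos: [0.5256, 0.0486, 0.0606]
orientation: [3.126, 0.316, -0.0]
force: [-1.8, -0.4, -1.1]
opening: 0.0198
```

>>> step_arm(
  deltas=[
    {"offset": [0.03,1.0,0],"roll": -0.05},
    {"offset": [0.03,1.0,0],"roll": -0.05},
    {"offset": [0.03,1.0,0],"roll": -0.05},
    {"offset": [0.03,1.0,0],"roll": -0.05},
    {"offset": [0,0,0],"roll": 0},
    {"offset": [0,0,0],"roll": 0},
  ],
)

```text
t: 7.08
tool_pos: [0.5378, 0.0108, 0.0606]
orientation: [-3.079, -0.625, -0.001]
force: [0.5, 0.1, -2.2]
opening: 0.0197
```

```bash
python3 - <<'E'
from h import *
np.set_printoptions(precision=4,suppress=True)
print(robot.read_state()["tool_pos"])
p=cams.read_camera("scene");t=cams.read_camera("top")
save(p,"s2.png");save(t,"t2.png")
a=p["pixels"][245:275,320:360];b=t["pixels"][215:245,280:320]
cv2.imwrite("pics/z2.png",np.hstack([cv2.resize(p["pixels"][215:335,270:390],(400,400),interpolation=3),cv2.resize(a,(400,300),interpolation=0)[:, :].repeat(1,0) if 0 else np.vstack([cv2.resize(a,(400,300),interpolation=0)[:200+100],np.zeros((100,400,3),np.uint8)]) ])[:,:,::-1])
cv2.imwrite("pics/z2.png",np.vstack([np.hstack([cv2.resize(p["pixels"][215:305,270:390],(400,300),interpolation=3),cv2.resize(a,(400,300),interpolation=0)]),np.hstack([cv2.resize(t["pixels"][185:275,240:360],(400,300),interpolation=3),cv2.resize(b,(400,300),interpolation=0)])])[:,:,::-1])
for n,q in(("s",p),("t",t)):
  for k in("pin","marked_hole","stay_pivot"):
    for r in cams.pinpoint(q,k)[:2]:print(n,k,np.round(r["xy"],1),round(r["score"],2),onz(q,r["xy"],.022))
E
```

```text
[0.5378 0.0108 0.0606]
s pin [337.  262.1] 0.52 [0.5644 0.0565 0.022 ]
s marked_hole [315.4 257.5] 0.84 [0.5903 0.0206 0.022 ]
s marked_hole [456.8 346.1] 0.68 [0.5126 0.3307 0.022 ]
s stay_pivot [282.7 320.1] 0.68 [0.7236 0.0837 0.022 ]
s stay_pivot [299.5 272.1] 0.63 [0.6353 0.0255 0.022 ]
t marked_hole [509.2 280.9] 0.39 [ 0.4512 -0.3965  0.022 ]
t stay_pivot [275.8 152.8] 0.83 [0.7338 0.0972 0.022 ]
```

View pics/z2.png

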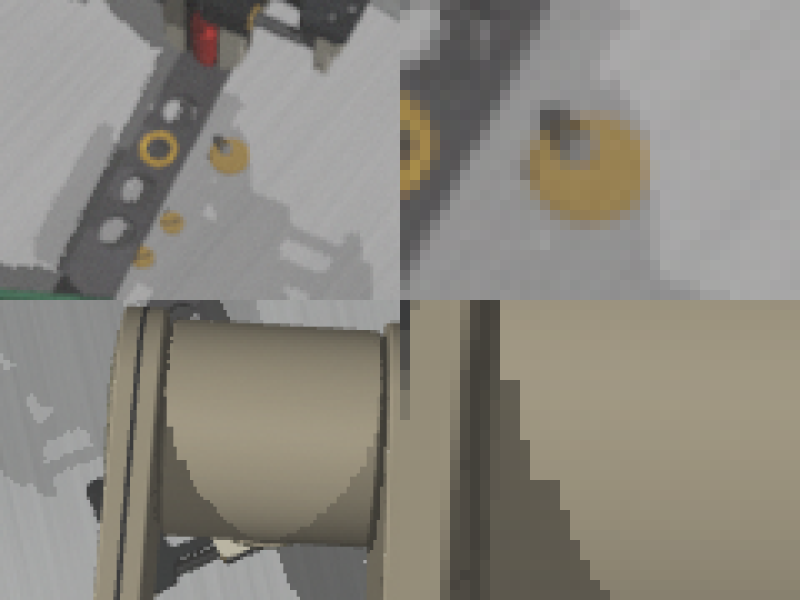

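```bash
cat > fit.py <<'E'
from h import *
from scipy.optimize import minimize
def fit(p,c0,win,shad=False):
    x0,y0,x1,y1=win;g=p["pixels"][y0:y1,x0:x1].astype(float)
    s=np.clip((g[...,0]-g[...,2])/70,0,1)
    K=8
    def poly(pts):
        q=((np.array([proj(p,X) for X in pts])-[x0-.5,y0-.5])*K*16).astype(np.int32)
        m=np.zeros(((y1-y0)*K,(x1-x0)*K),np.uint8);cv2.fillConvexPoly(m,cv2.convexHull(q),1,shift=4);return m
    an=np.linspace(0,2*np.pi,40)
    def circ(c,r,z): return [(c[0]+r*np.cos(a),c[1]+r*np.sin(a),z) for a in an]
    def model(v):
        foot=poly(circ(v[:2],.012,.022));pin=np.array(v[:2])+.005*np.array([np.cos(v[2]),np.sin(v[2])])
        m=foot&(1-poly(circ(pin,.004,.022)+circ(pin,.004,.0325)))
        return cv2.GaussianBlur(m.astype(np.float32),(0,0),3).reshape(y1-y0,K,x1-x0,K).mean((1,3))
    f=lambda v:((model(v)-s)**2).sum()
    out=[]
    for a in np.arange(0,6.28,.52):
        r=minimize(f,[c0[0],c0[1],a],method="Nelder-Mead",options=dict(initial_simplex=[[c0[0],c0[1],a],[c0[0]+.003,c0[1],a],[c0[0],c0[1]+.003,a],[c0[0],c0[1],a+.3]],maxiter=120))
        out.append((r.fun,*r.x))
    out.sort();return out,s
E
python3 - <<'E'
from fit import *
np.set_printoptions(precision=4,suppress=True,linewidth=160)
p=cams.read_camera("scene")
o,s=fit(p,(.5635,.057),(330,252,350,272))
for r in o[:5]:print(np.array(r))
print((s*9).astype(int));g=p["pixels"][252:272,330:350].mean(2).astype(int);print(g)
v=o[0];P=np.array(v[1:3])+.005*np.array([np.cos(v[3]),np.sin(v[3])]);print("pin",P,proj(p,[*P,.0325]),proj(p,[*P,.022]))
E
```

```text
[ 1.9187  0.561   0.0565 -1.6464]
[1.9203 0.561  0.0565 4.6364]
[1.9248 0.5609 0.0565 4.6414]
[ 1.9248  0.561   0.0565 -1.65  ]
[1.926  0.561  0.0565 4.6371]
[[0 0 0 0 0 0 0 0 0 0 0 0 0 0 0 0 0 0 0 0]
 [0 0 0 0 0 0 0 0 0 0 0 0 0 0 0 0 0 0 0 0]
 [0 0 0 0 0 0 0 0 0 0 0 0 0 0 0 0 0 0 0 0]
 [0 0 0 0 0 0 0 0 0 0 0 0 0 0 0 0 0 0 0 0]
 [0 0 0 0 0 0 0 1 3 3 3 2 0 0 0 0 0 0 0 0]
 [0 0 0 0 0 1 2 4 6 7 8 6 4 1 0 0 0 0 0 0]
 [0 0 0 1 5 2 1 1 1 5 8 9 8 4 1 0 0 0 0 0]
 [0 0 1 5 7 3 0 0 0 4 8 9 9 8 4 0 0 0 0 0]
 [0 0 1 7 8 6 1 0 1 5 9 8 8 9 5 0 0 0 0 0]
 [0 0 1 7 8 8 6 4 5 8 9 8 8 8 5 0 0 0 0 0]
 [0 0 1 7 9 9 9 9 9 9 9 8 8 8 5 1 0 0 0 0]
 [0 0 1 6 9 9 9 9 9 9 8 8 9 8 4 0 0 0 0 0]
 [0 0 0 3 7 9 9 8 9 8 8 8 8 7 2 0 0 0 0 0]
 [0 0 0 0 3 7 8 9 9 8 8 9 7 4 0 0 0 0 0 0]
 [0 0 0 0 0 2 4 7 7 8 7 5 2 1 0 0 0 0 0 0]
 [0 0 0 0 0 0 1 2 2 3 2 0 0 0 0 0 0 0 0 0]
 [0 0 0 0 0 0 0 0 0 0 0 0 0 0 0 0 0 0 0 0]
 [0 0 0 0 0 0 0 0 0 0 0 0 0 0 0 0 0 0 0 0]
 [0 0 0 0 0 0 0 0 0 0 0 0 0 0 0 0 0 0 0 0]
 [0 0 0 0 0 0 0 0 0 0 0 0 0 0 0 0 0 0 0 0]]
[[ 89 119 145 146 147 146 149 146 144 152 165 161 166 166 165 167 170 170 167 168
[... 939 characters left out ...]
2 122 121 121 120 120 121 120 121 140 160 167 166 167 165]
 [144 142 145 141 128 113 120 121 120 121 122 118 118 126 143 161 166 166 163 163]
 [145 143 147 146 139 128 123 116 118 117 122 126 133 138 150 164 165 164 165 167]
 [144 147 148 146 147 143 136 131 131 131 136 138 144 145 152 166 166 165 165 166]
 [145 146 145 149 153 144 146 144 144 145 146 144 143 146 148 158 165 165 166 163]
 [146 146 143 147 153 144 142 143 144 146 146 146 145 146 147 157 167 165 166 164]
 [145 147 145 144 145 145 143 143 145 146 146 145 145 143 147 159 167 165 164 165]
 [144 146 145 145 143 142 145 144 145 144 144 146 143 141 140 151 165 165 163 164]]
pin [0.5606 0.0516] [336.9215 256.8151] [336.8032 259.3808]
```

>>> step_arm(
  deltas=[
    {"offset": [0.03,-1.0,0],"roll": 0.05},
    {"offset": [0.03,-1.0,0],"roll": 0.05},
    {"offset": [0.03,-1.0,0],"roll": 0.05},
    {"offset": [0.03,-1.0,0],"roll": 0.05},
    {"offset": [0,0,0],"roll": 0},
  ],
)

```text
t: 8.15
tool_pos: [0.5254, 0.0491, 0.0604]
orientation: [3.125, 0.318, -0.002]
force: [-2.0, -0.3, -0.5]
opening: 0.0198
```

>>> step_arm(
  deltas=[
    {"offset": [-0.57,-0.11,0],"roll": 0.034},
    {"offset": [-0.57,-0.1,0],"roll": 0.034},
    {"offset": [-0.58,-0.08,0],"roll": 0.034},
    {"offset": [-0.58,-0.06,0],"roll": 0.034},
    {"offset": [-0.58,-0.04,0],"roll": 0.034},
    {"offset": [0,0,0],"roll": 0},
    {"offset": [0,0,0],"roll": 0},
  ],
)

```text
t: 9.02
tool_pos: [0.4964, 0.0486, 0.0605]
orientation: [3.141, 0.05, -0.002]
force: [1.4, -0.3, -1.3]
opening: 0.0197
```

```bash
python3 - <<'E'
from h import *
np.set_printoptions(precision=4,suppress=True)
s=robot.read_state();print(s["t"],s["tool_pos"],s["orientation"],s["force"])
p=cams.read_camera("scene")
cv2.imwrite("pics/z3.png",np.hstack([cv2.resize(p["pixels"][215:335,270:390],(400,400),interpolation=3),cv2.resize(p["pixels"][240:280,315:355],(400,400),interpolation=0)])[:,:,::-1])
K=s["tool_pos"];u=np.array([np.cos(.0314),np.sin(.0314)])
for z in(.036,.026): print("mh expected px",proj(p,[*(K[:2]-.0049*u+.069*u),z]))
for k in("marked_hole","stay_pivot"):
    for r in cams.pinpoint(p,k)[:2]:print(k,np.round(r["xy"],1),round(r["score"],2),onz(p,r["xy"],.043 if k[0]=="m" else .026))
print("pin px",proj(p,[.5607,.0509,.0325]))
E
```

```text
9.025 [0.4964 0.0486 0.0605] [ 3.141   0.0499 -0.0016] [ 1.3552 -0.3318 -1.3314]
mh expected px [336.6843 255.6056]
mh expected px [336.5731 258.0649]
marked_hole [333.4 256.1] 0.72 [0.5688 0.0501 0.043 ]
stay_pivot [283.8 301.1] 0.61 [0.6987 0.056  0.026 ]
stay_pivot [336.4 262. ] 0.61 [0.5666 0.0571 0.026 ]
pin px [336.6615 256.6287]
```

View pics/z3.png

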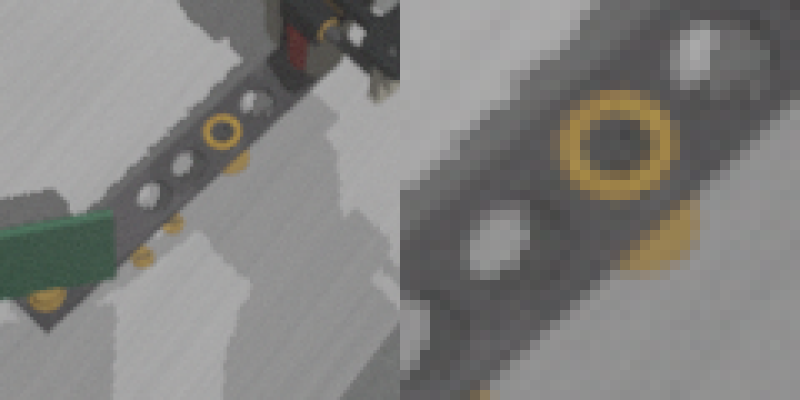

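```bash
python3 - <<'E'
from h import *
np.set_printoptions(precision=4,suppress=True)
s=robot.read_state();K=s["tool_pos"];u=np.array([np.cos(.0314),np.sin(.0314)])
p=cams.read_camera("scene")
g=p["pixels"].astype(int);w=g[244:266,326:348];m=np.clip((w[...,0]-w[...,2]-25)/60,0,1);m[17:,8:]=0
yy,xx=np.mgrid[244:266,326:348];c=np.array([(m*xx).sum(),(m*yy).sum()])/m.sum()
print("ring c",c,onz(p,c,.0455),"expect",K[:2]+.0655*u)
E
```

```text
ring c [336.3969 254.1137] [0.5624 0.0516 0.0455] expect [0.5619 0.0507]
```

>>> step_arm(
  deltas=[
    {"offset": [-0.12,0,0.5],"roll": 0},
    {"offset": [-0.05,0,0.25],"roll": 0},
    {"offset": [0,0,0],"roll": 0},
    {"offset": [0,0,0],"roll": 0},
  ],
)

```text
t: 9.72
tool_pos: [0.495, 0.0488, 0.053]
orientation: [-3.141, -0.05, 0.001]
force: [-3.5, 1.1, -0.0]
opening: 0.0196
```

>>> step_arm(
  deltas=[
    {"offset": [-0.03,0,0.15],"roll": 0},
    {"offset": [-0.02,0,0.1],"roll": 0},
    {"offset": [0,0,0],"roll": 0},
    {"offset": [0,0,0],"roll": 0},
  ],
)

```text
t: 10.22
tool_pos: [0.4946, 0.0487, 0.0506]
orientation: [-3.141, -0.05, 0.001]
force: [-3.5, 1.0, 0.5]
opening: 0.0201
```

>>> step_arm(
  deltas=[
    {"offset": [-0.02,0,0.1],"roll": 0},
    {"offset": [0,0,0],"roll": 0},
    {"offset": [0,0,0],"roll": 0},
  ],
)

```text
t: 10.6
tool_pos: [0.4944, 0.0487, 0.0496]
orientation: [-3.141, -0.05, 0.0]
force: [-3.7, -0.5, 0.1]
opening: 0.0196
```

>>> step_arm(
  deltas=[
    {"offset": [-0.02,0,0.1],"roll": 0},
    {"offset": [0,0,0],"roll": 0},
    {"offset": [0,0,0],"roll": 0},
  ],
)

```text
t: 10.98
tool_pos: [0.4943, 0.0487, 0.0486]
orientation: [3.141, 0.05, -0.0]
force: [-3.1, 0.1, 0.2]
opening: 0.0198
```

```bash
python3 - <<'E'
from h import *
np.set_printoptions(precision=3,suppress=True)
F=[]
for i in range(4):
    p=cams.read_camera("scene");s=robot.read_state();F.append(np.r_[s["force"],s["wrist_torque"]]);
print(np.array(F),s["tool_pos"])
cv2.imwrite("pics/z4.png",cv2.resize(p["pixels"][240:280,315:355],(600,600),interpolation=0)[:,:,::-1])
E
```

```text
[[-3.413  0.167 -0.171  0.031  0.515  0.   ]
 [-3.843 -0.903 -1.028 -0.019  0.46  -0.016]
 [-3.67  -0.159  0.053  0.022  0.53  -0.001]
 [-3.866 -0.812  0.154  0.012  0.529 -0.026]] [0.494 0.049 0.049]
```

View pics/z4.png

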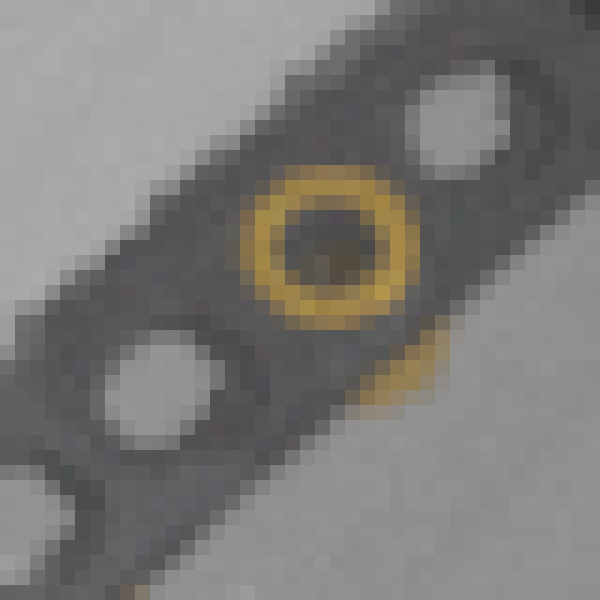

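>>> step_arm(
  deltas=[
    {"offset": [-0.02,0,0.1],"roll": 0},
    {"offset": [0,0,0],"roll": 0},
    {"offset": [0,0,0],"roll": 0},
  ],
)

```text
t: 11.55
tool_pos: [0.4942, 0.0487, 0.0477]
orientation: [-3.141, -0.05, -0.0]
force: [-3.1, -0.2, 0.8]
opening: 0.0196
```

>>> step_arm(
  deltas=[
    {"offset": [-0.02,0,0.1],"roll": 0},
    {"offset": [0,0,0],"roll": 0},
    {"offset": [0,0,0],"roll": 0},
  ],
)

```text
t: 11.92
tool_pos: [0.494, 0.0487, 0.0467]
orientation: [3.141, 0.05, 0.0]
force: [-2.7, -0.7, 0.1]
opening: 0.0194
```

>>> step_arm(
  deltas=[
    {"offset": [-0.02,0,0.1],"roll": 0},
    {"offset": [-0.02,0,0.1],"roll": 0},
    {"offset": [0,0,0],"roll": 0},
    {"offset": [0,0,0],"roll": 0},
  ],
)

```text
t: 12.42
tool_pos: [0.4938, 0.0487, 0.0447]
orientation: [-3.141, -0.05, -0.001]
force: [-1.5, 0.2, -1.2]
opening: 0.0197
```

>>> step_arm(
  deltas=[
    {"offset": [-0.02,0,0.1],"roll": 0},
    {"offset": [-0.015,0,0.1],"roll": 0},
    {"offset": [0,0,0],"roll": 0},
    {"offset": [0,0,0],"roll": 0},
  ],
)

```text
t: 12.92
tool_pos: [0.4934, 0.0487, 0.0427]
orientation: [3.141, 0.05, 0.001]
force: [-1.0, 1.5, -0.0]
opening: 0.0197
```

>>> step_arm(
  deltas=[
    {"offset": [-0.015,0,0.1],"roll": 0},
    {"offset": [-0.015,0,0.1],"roll": 0},
    {"offset": [0,0,0],"roll": 0},
    {"offset": [0,0,0],"roll": 0},
  ],
)

```text
t: 13.42
tool_pos: [0.493, 0.0487, 0.0407]
orientation: [-3.141, -0.05, -0.0]
force: [0.7, 0.1, -0.7]
opening: 0.0197
```

>>> step_arm(
  deltas=[
    {"offset": [-0.015,0,0.1],"roll": 0},
    {"offset": [-0.015,0,0.1],"roll": 0},
    {"offset": [0,0,0],"roll": 0},
    {"offset": [0,0,0],"roll": 0},
  ],
)

```text
t: 13.92
tool_pos: [0.4927, 0.0486, 0.0387]
orientation: [-3.141, -0.05, -0.0]
force: [1.4, 0.2, -0.9]
opening: 0.0198
```

>>> step_arm(
  deltas=[
    {"offset": [-0.015,0,0.1],"roll": 0},
    {"offset": [-0.01,0,0.1],"roll": 0},
    {"offset": [0,0,0],"roll": 0},
    {"offset": [0,0,0],"roll": 0},
  ],
)

```text
t: 14.42
tool_pos: [0.4923, 0.0487, 0.0367]
orientation: [-3.141, -0.05, 0.0]
force: [-0.4, 0.1, 0.2]
opening: 0.0194
```

>>> step_arm(
  deltas=[
    {"offset": [-0.01,0,0.08],"roll": 0},
    {"offset": [0,0,0],"roll": 0},
    {"offset": [0,0,0],"roll": 0},
  ],
)

```text
t: 14.8
tool_pos: [0.4922, 0.0486, 0.0358]
orientation: [3.141, 0.05, -0.0]
force: [-1.0, -0.3, 1.5]
opening: 0.0196
```

>>> step_arm(
  deltas=[
    {"offset": [0,0,0],"roll": 0},
    {"offset": [0,0,0],"roll": 0},
    {"offset": [0,0,0],"roll": 0},
    {"offset": [0,0,0],"roll": 0},
  ],
  fingers=5,
)

```text
t: 15.3
tool_pos: [0.4922, 0.0486, 0.0358]
orientation: [3.141, 0.05, -0.0]
force: [-0.3, 0.2, -0.2]
opening: 0.0493
```

>>> step_arm(
  deltas=[
    {"offset": [0,0,-1],"roll": 0},
    {"offset": [0,0,-2],"roll": 0},
    {"offset": [0,0,-3],"roll": 0},
    {"offset": [0,0,-4],"roll": 0},
    {"offset": [0,0,-4],"roll": 0},
    {"offset": [-2,4,0],"roll": 0},
    {"offset": [-2,5,0],"roll": 0},
    {"offset": [-2,5,0],"roll": 0},
    {"offset": [-2,5,0],"roll": 0},
    {"offset": [0,5,0],"roll": 0},
    {"offset": [0,0,0],"roll": 0},
    {"offset": [0,0,0],"roll": 0},
  ],
)

```text
t: 16.8
tool_pos: [0.4199, -0.1935, 0.1762]
orientation: [-3.141, -0.049, -0.0]
force: [0.9, 0.5, -0.1]
opening: 0.0497
```

```bash
python3 - <<'E'
from h import *
np.set_printoptions(precision=4,suppress=True)
s=robot.read_state();print(s["t"],s["tool_pos"],s["opening"],s["force"])
p=cams.read_camera("scene");t=cams.read_camera("top");save(p,"s5.png");save(t,"t5.png")
cv2.imwrite("pics/z5.png",np.hstack([cv2.resize(q,(400,400),interpolation=3) for q in(p["pixels"][225:315,280:370],t["pixels"][170:270,260:360])])[:,:,::-1])
for n,q,u,v in(("s",p,360,235),("t",t,302,262)):
    g=q["pixels"].astype(int);x=np.argwhere((g[...,0]>120)&(g[...,1]<75)&(g[...,2]<75));x=x[(abs(x[:,1]-u)<35)&(abs(x[:,0]-v)<35)];xy=x.mean(0)[::-1]
    print(n,"knob",xy,len(x),onz(q,xy,.069 if n=="t" else .049))
    for r in cams.pinpoint(q,"marked_hole")[:1]:print(np.round(r["xy"],1),r["score"],onz(q,r["xy"],.029))
E
```

```text
16.8 [ 0.4199 -0.1935  0.1762] 0.0496888620681608 [ 0.8541  0.5041 -0.0592]
s knob [362.3505 231.268 ] 97 [0.4899 0.0472 0.049 ]
[335.8 258.7] 0.86 [0.5637 0.0519 0.029 ]
t knob [300. 264.] 69 [0.4929 0.0475 0.069 ]
[298.  236.2] 0.58 [0.5528 0.0517 0.029 ]
```

View pics/z5.png

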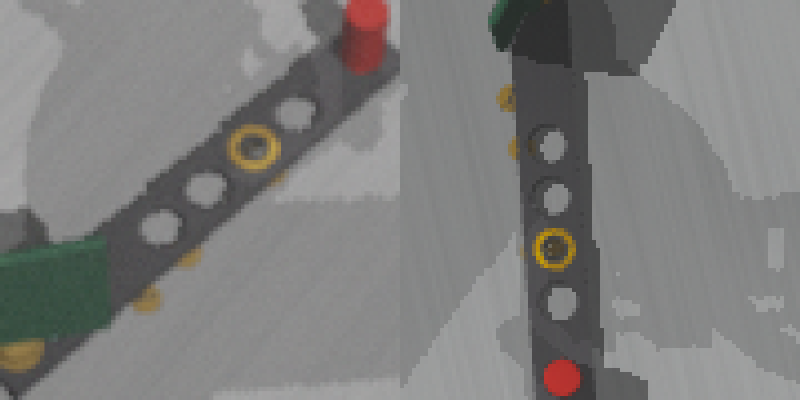

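```bash
python3 -c "
from plant import robot
print(robot.close_job())"
```

```text
the job is handed in; nothing more can be done
None
```

The stay's yellow-ringed hole is now down over the pin with the stay flat on its seat. It was let go, the arm withdrawn, and the job handed in at about 17 s.

**What I did:** I gripped the red knob and lifted the stay off the pin to about 0.12 rad. I then swung it aside briefly to see which way the pin sits off its foot: about 5 mm towards world -y. I drew the stay about 29 mm towards the robot so the flap swung open, and lowered it in 1–2 mm steps.

**Forces:** The forces I read on the way down stayed within about 4 N. They showed no sign of the stay resting on the pin's top. About 1.5 N registered at the seat.

**Last checks:**
- **Height:** the gripper was back at its gripping height (35.8 mm, against 35.7 mm at the start) when it let go.
- **Position:** after release both cameras show the knob shifted by about 28.5 mm with no noticeable change in height, and the pin inside the yellow ring.
- **One disagreement:** the network's reading of the marked hole differed by about 11 mm in x between the cameras (top camera score only 0.58). By eye the ring lies over the pin in both pictures.
- **Bystanders:** I moved nothing near the ladle, ingots or tin, but did not measure them again afterwards.

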